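# Pin the cylinder head and hold its valve spring compressed

## Task

Pin the cylinder head on the cam-lever valve spring press: take the loose locating pin from the wooden block and push it fully home in the head's near-left stud hole (seen from the robot), diagonally opposite the locating pin already in. Only then pull the press's ball lever over to its front until the cam is at its highest lift (lever level), and finish while still holding it there, as it springs back, so that your mate can take out the valve keepers. Leave the other tools and parts where they are.

Things in the scene. Friction and masses are not known exactly. Their poses are not given: they have to be found in the camera images.
- press: Valve spring press, fixed: steel base plate 220 x 210 x 18 mm, green C-frame 168 mm high (column at the back, two cheeks at the cam shaft), aluminium cylinder head on the plate, its flange top 36 mm above the bench, its other parts to 90 mm. Origin on the bench below the cam shaft's middle; -x is its front (roughly to the robot), +y its left seen from the robot. Yaw varies +-0.3 rad
- pin_hole (a point): Centre of the mouth of the stud hole for the pin, in the flange's top face (36 mm above the bench) at the near-left corner; press frame x -47, y +90 mm. Upright through hole, 12 mm wide, 2 mm chamfer, at least 36 mm deep (flange and base plate). The flange around it is flat; the raised parts of the head begin 35 mm to its right
- cam_shaft (a point): Middle of the cam shaft (the lever's pivot), 145 mm above the bench; the shaft runs along the press's y axis, so the lever swings in the upright plane through this point along the press's x
- lever (a joint): Lever angle (rad): 0 = rest stop, lever leaning 20 degrees forward of upright (starts at 0 to 0.2), growing as it is pulled over to the press's front. The cam lifts most at 1.222, lever level and pointing to the front; beyond it the lift falls, to a stop at 1.571. Springs push it back: 4 to 12 N at the knob moves it; let go, it returns
- pin_grip (a point): Loose steel locating pin, 75 mm long, about 90 g, upright in a hole of the block. This point: centre of its knurled grip (20 mm diameter, 30 mm tall, at its top). Below the grip: neck 12 mm thick, 8 mm long; collar 22 mm wide, 5 mm thick, its underside 28 mm below this point; shank 10 mm thick, 32 mm long, the last 8 mm a bullet nose. z is its long axis, up
- pin_collar (a point): Middle of the underside of the locating pin's collar, 28 mm below the grip's centre; it rests on the block's top at first and on the flange's top when the pin is home
- block: Wooden tool block 70 x 225 x 45 mm, fixed; origin at the centre of its underside, long along its own y. Four upright holes, 12.5 mm wide and 38 mm deep, at y = -82.5, -27.5, 27.5, 82.5 mm. The locating pin, a drift and a T-handled key stand in three of them in any order
- drift_mid (a point): A plain tapered drift punch (16 mm thick, no collar, 52 mm above the block's top) standing in the block; this point is 25 mm above the block's top. Leave it
- tee_mid (a point): A hex key with a black cross handle 48 mm wide, 55 mm above the block's top, standing in the block; this point is 25 mm above the block's top. Leave it
- piston_mid (a point): An aluminium piston 68 mm in diameter, 56 mm tall, standing on the bench to the right of the press; this point is its centre. Leave it
- oilcan_mid (a point): A red oil can 68 mm in diameter with a thin brass spout to 150 mm height, standing at the far left; this point is half-way up its body. Leave it
- knob (a point): The lever's handle: a 12 mm steel rod ending in a black ball 32 mm in diameter. This point is the ball's centre, 125 mm from the cam shaft's middle; z points outwards along the lever. Pinched lightly at its centre along the shaft's direction (20 to 30 N) the ball turns between the finger pads as the lever swings; squeezed hard it binds and slips out
Mind the look-alikes: they are no part of the job. What is shaped like the part that bears pin_grip but purple, red or yellow is not meant.

How it is judged:
By the outcome, as a careful person would: the job done as asked, in the order asked, and still so for the second after the job is handed in, while the arm keeps its last pose, push and grip.
It also fails if it takes over 54 s, if anything falls off the work surface, if the arm or the gripper's body presses on something with over 40 N, if the wrist force passes 120 N, or if a joint passes its speed limit or range.

## Robot

A 6-joint arm with a two-finger parallel gripper is mounted at the origin on the work surface. World frame = base frame: x ahead of the robot, y to its left, z up, the work surface at z = 0. Lengths are in m, angles in rad, forces in N, time in s.
With the tool pointing down it reaches from about 0.325 to 0.775 m from the base axis. Payload 5.5 kg.
Tool frame: the origin (TCP) lies at the very end of the fingers, on their centre line; the grasp point (between the pads) lies 19 mm behind it (r.grip_depth is the distance from the TCP to the grasp point, in m); z points along the fingers, y is the line along which they close (so a half turn about z gives the same grasp; the last joint's range is limited). The gripper opens to 88 mm and grips with 3 to 60 N. Pads are 20 mm wide; open, the fingers measure 115 mm over their backs; the gripper's body (75 mm by 178 mm) begins 61 mm behind the grasp point.
Start: joints at [-1.354, 0.091, 1.231, -0, 1.82, -0.057], TCP at [0.162, -0.578, 0.223] pointing down, gripper open.
Joint ranges: [-2.87, 2.87], [-0.86, 2.18], [0.17, 2.46], [-1.51, 4.65], [0.06, 2.69], [-2.65, 2.65]. Speed limits (rad/s): [2.57, 2.57, 3.01, 3.14, 3.14, 3.14].

## Interface

Orientations are given as a 3x3 rotation matrix whose columns are the frame's x, y, z axes.
In Python, from rig import r, imaging gives the robot as it stands. The module is installed in compiled form; this text tells all that it offers.
- The arm moves only by the tool servo_tool, never from a script. Its argument "commands" is text: rows parted by semicolons, each of 5 numbers parted by spaces: the opening in per cent of the stroke, from 0 (shut) to 100 (fully open), then the shift along the world's x, y, z in cm, then the turn about the world's z in rad. In form: hand tx ty tz twist; .... A call has 1 to 8 rows; each row shifts and turns the commanded pose from where the row before left it; what a row does not reach is not made up. A row lasts 1/10 s, in which the tool goes at most 50 mm and 8.59 degrees, less where a joint would pass 70% of its speed; a pose out of reach is approached as far as the arm can. A call is refused whole if a number of a shift passes 5 or a number of a turn 0.15, either way. A call with a gripper value outside its range is refused whole. The fingers move at their own pace and stop on an object; the grip force is fixed at half the most. Time passes only in rows, so rows that do not move let the fingers close. It gives the time, the measured TCP pose, the force, the opening and the grip force at its end, in the units of the state.
- r.sense(): the state, without advancing time (a new reading comes with each control period).
- imaging.capture(name): name is "side" or "top"; returns the picture (420x560x3 uint8, red, green, blue); there is no depth.
- imaging.camera_model(name): a dict with "fx", "fy", "cx", "cy" (pixels), "D" ([k1, k2, p1, p2, k3] as OpenCV has them; the pictures are not rectified), "R" (3x3) and "t" (3): a world point X has camera coordinates R X + t. Camera axes: x right, y down, z forward; pixel columns grow to the right and rows downward; lengths in m; the calibration is good to about 2 mm. A picture is of the moment at which its call begins. camera_model takes no time and is no camera call.
- r.sign_off(): hands the job in; it is judged then, once.
The state is a dict: "time": time; "joints": joint angles; "qvel": joint speeds; "joint_efforts": joint torques, N m; "tcp_pos": TCP position; "ee_rot": TCP orientation; "ft_force": force on the tool from outside, world axes, zero at the start; "torque": the same for the moment, N m; "grip_width": finger opening in m; "gripper_force": force on a finger pad.
Only numpy, scipy, OpenCV 4.12 (cv2) and the standard library are available. Lean on these libraries where they do the work, as an engineer would, in place of code of your own. Each camera call takes 0.05 s, during which the arm holds its last target. There are 200 camera calls.

## Working session

There is one attempt and no reset: what is moved stays moved. The work goes in short steps, Python scripts to look and compute and a tool call to move; the robot and the scene stay as the last step left them, time stands still between calls to the robot, and variables do not carry over. Pictures are saved under pics/ and viewed, at most 10 in all, crops included, and the job is handed in when it is done.

Besides the shell and the picture viewer there is one more tool, called as name(argument=value, ...), one argument or row to a line, values as JSON. servo_tool: Moves the arm, as the interface text tells. Its arguments: {"type":"object","properties":{"commands":{"type":"string"}},"required":["commands"]}

```bash
mkdir -p pics; cat > h.py <<'E'
import numpy as np, cv2
from rig import r, imaging
def cap(n,f):
    im=imaging.capture(n); cv2.imwrite('pics/'+f,im[:,:,::-1]); return im
def ray(n,u,v):
    m=imaging.camera_model(n);K=np.array([[m['fx'],0,m['cx']],[0,m['fy'],m['cy']],[0,0,1.]])
    p=cv2.undistortPoints(np.array([[[u,v]]],float),K,np.array(m['D'],float))[0,0]
    R=np.array(m['R']);t=np.array(m['t']);return -R.T@t,R.T@np.array([p[0],p[1],1])
def atz(n,u,v,z):
    o,d=ray(n,u,v);return o+d*(z-o[2])/d[2]
def tri(*obs):
    A=np.zeros((3,3));b=np.zeros(3);L=[]
    for n,u,v in obs:
        o,d=ray(n,u,v);d/=np.linalg.norm(d);P=np.eye(3)-np.outer(d,d);A+=P;b+=P@o;L.append((o,P))
    X=np.linalg.solve(A,b);return X,[np.linalg.norm(P@(X-o)) for o,P in L]
def proj(n,X):
    m=imaging.camera_model(n);K=np.array([[m['fx'],0,m['cx']],[0,m['fy'],m['cy']],[0,0,1.]])
    R=np.array(m['R']);return cv2.projectPoints(np.array(X,float).reshape(-1,1,3),cv2.Rodrigues(R)[0],np.array(m['t'],float),K,np.array(m['D'],float))[0][:,0]
E
python3 - <<'E'
from h import *
for n in('top','side'):
    im=cap(n,n+'0.png'); o,d=ray(n,280,210);print(n,o,d)
    cv2.imwrite('pics/%s0b.png'%n,cv2.resize(im[:,:,::-1],(800,600),interpolation=cv2.INTER_CUBIC))
s=r.sense();print(s['tcp_pos'],s['ee_rot'],s['time'],s['grip_width'])
E
```

```text
top [ 0.2678407  -0.05084385  1.41189524] [ 1.92052718e-01  9.03003420e-05 -9.81504688e-01]
side [-0.10370943  0.55127953  0.96365943] [ 0.52412777 -0.51402554 -0.67902798]
[ 0.16215448 -0.57738465  0.22163733] [[ 9.62768106e-01  2.70328354e-01 -3.94017093e-04]
 [ 2.70328628e-01 -9.62766586e-01  1.71309534e-03]
 [ 8.37517527e-05 -1.75582766e-03 -9.99998455e-01]] 0.1 0.08757136620618208
```

View pics/top0b.png

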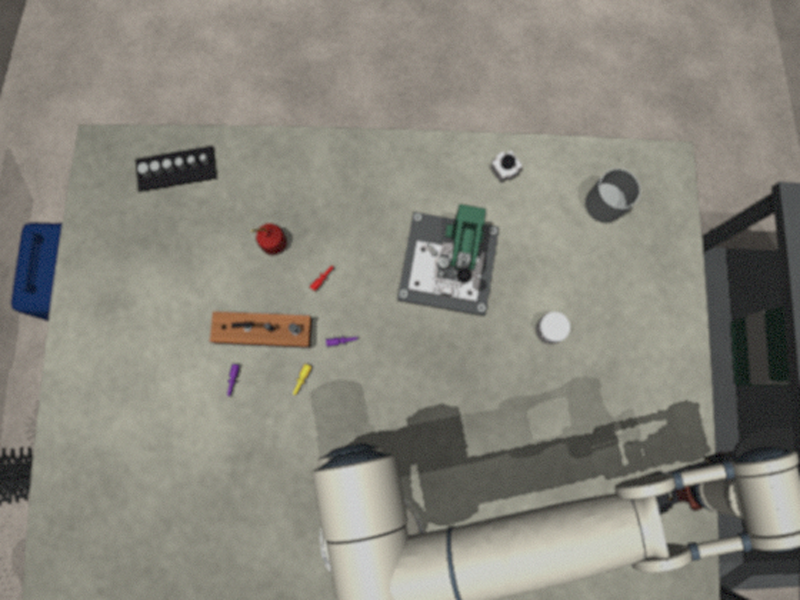

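View pics/side0b.png

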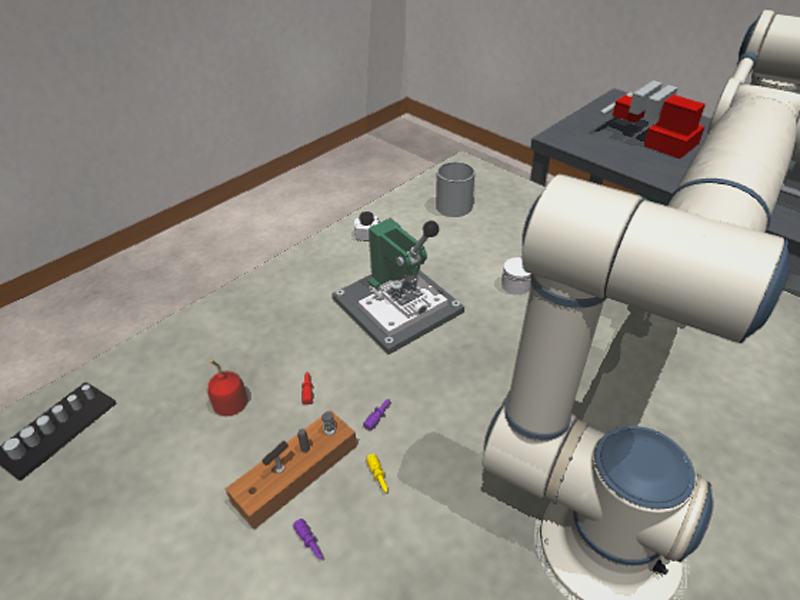

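The top view shows the block at (262,329) with, from the left, an empty hole, the T-key, the drift and the pin at (295,328). The press is at (448,262) with its ball at (464,275). In the side view the pin is at (328,422) and the ball at (431,229), all in 800x600 pixels. Next I enlarge these.

```bash
python3 - <<'E'
from h import *
t=cv2.imread('pics/top0.png');s=cv2.imread('pics/side0.png')
def c(i,x,y,w,h,k): return cv2.resize(i[y:y+h,x:x+w],None,fx=k,fy=k,interpolation=cv2.INTER_CUBIC)
a=np.hstack([c(t,275,138,80,100-20,5),c(s,225,140,105-5,80+20,4)])
b=np.hstack([c(t,140,210,90,40,400/90)[:200,:400],c(s,190,270,80,40,5)])
cv2.imwrite('pics/z1.png',np.vstack([a,cv2.resize(b,(800,178))]))
E
```

```text
Traceback (most recent call last):
ValueError: all the input array dimensions except for the concatenation axis must match exactly, but along dimension 0, the array at index 0 has size 178 and the array at index 1 has size 200
```

```bash
python3 - <<'E'
from h import *
t=cv2.imread('pics/top0.png');s=cv2.imread('pics/side0.png')
def c(i,x,y,w,h,k): return cv2.resize(i[y:y+h,x:x+w],None,fx=k,fy=k,interpolation=cv2.INTER_CUBIC)
a=np.hstack([c(t,275,138,80,80,5),c(s,225,140,100,100,4)])
b=np.hstack([c(t,140,210,80,40,5),c(s,190,275,80,40,5)])
cv2.imwrite('pics/z1.png',np.vstack([a,b]))
E
```

```text
(no output)
```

View pics/z1.png

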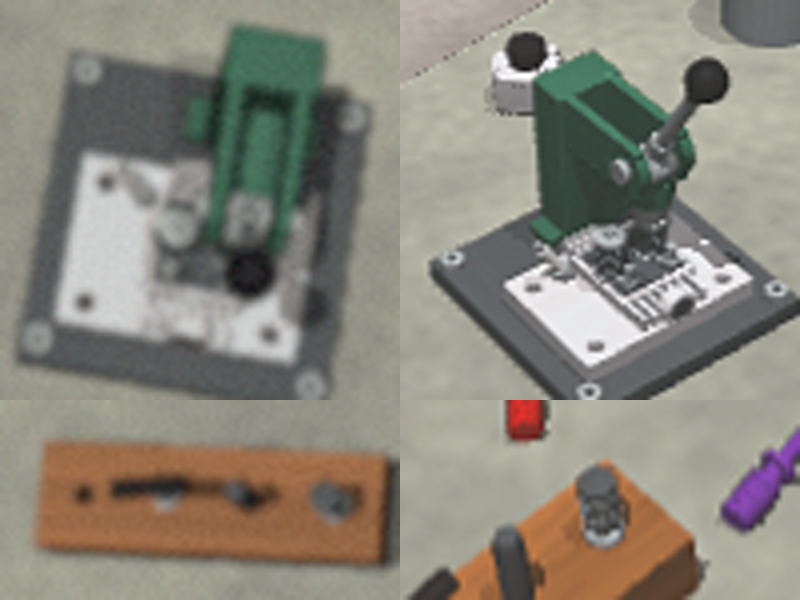

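The crop shows the near-left hole at (84,301) in the top part and (596,345) in the side part. The ball is at (250,272) and (706,81), the pin's grip at (328,498) and (600,488), and the plate screws at the four corners.

```bash
python3 - <<'E'
from h import *
np.set_printoptions(precision=4,suppress=True)
T=lambda x,y,x0=275,y0=138,X=0,Y=0,k=5:('top',x0+(x-X+.5)/k-.5,y0+(y-Y+.5)/k-.5)
S=lambda x,y:('side',225+(x-400+.5)/4-.5,140+(y+.5)/4-.5)
T2=lambda x,y:T(x,y,140,210,0,400);S2=lambda x,y:('side',190+(x-400+.5)/5-.5,275+(y-400+.5)/5-.5)
h=T(84,301),S(596,345)
print('hole',tri(*h),atz(*h[0],.036),atz(*h[1],.036))
print('h2',tri(T(106,182),S(533,287)),'h3',tri(T(270,334),S(722,278)))
k=T(250,272),S(706,81);print('knob',tri(*k))
sc=[T(88,69),T(353,117),T(38,338),T(311,385)];P=[atz(*a,.020) for a in sc];print(np.array(P))
ss=[S(453,258),S(777,289),S(588,391)];print([atz(*a,.020) for a in ss])
p=T2(328,498),S2(600,488);print('pin',tri(*p),atz(*p[0],.080),atz(*p[1],.083))
print('collar side',atz(*S2(603,533),.050))
print('block',[atz(*T2(*q),.045) for q in((46,441),(386,455),(381,565),(36,547))])
print('hole0',atz(*T2(84,495),.045))
E
```

```text
hole (array([ 0.579 , -0.088 ,  0.0338]), [np.float64(0.0009470145420866882), np.float64(0.0009470145420867052)]) [ 0.5793 -0.0874  0.036 ] [ 0.5766 -0.087   0.036 ]
h2 (array([ 0.6622, -0.1009,  0.0322]), [np.float64(0.0005283735834235283), np.float64(0.0005283735834235104)]) h3 (array([ 0.561 , -0.2119,  0.0315]), [np.float64(0.00037296471871695833), np.float64(0.00037296471871714135)])
knob (array([ 0.5497, -0.1754,  0.2491]), [np.float64(0.000877635019572608), np.float64(0.0008776350195726489)])
[[ 0.7464 -0.0872  0.02  ]
 [ 0.7176 -0.2699  0.02  ]
 [ 0.5567 -0.0576  0.02  ]
 [ 0.5297 -0.2407  0.02  ]]
[array([ 0.7447, -0.0886,  0.02  ]), array([ 0.5284, -0.242 ,  0.02  ]), array([ 0.5579, -0.0593,  0.02  ])]
pin (array([0.4599, 0.184 , 0.0777]), [np.float64(0.0007862787560451324), np.float64(0.0007862787560451266)]) [0.4602 0.1841 0.08  ] [0.4558 0.1858 0.083 ]
collar side [0.4544 0.1892 0.05  ]
block [array([0.4975, 0.3784, 0.045 ]), array([0.4945, 0.1541, 0.045 ]), array([0.4226, 0.1535, 0.045 ]), array([0.4276, 0.3791, 0.045 ])]
hole0 [0.4626 0.3502 0.045 ]
```

servo_tool(
  commands="60 1.75 4.4 0 0.13; 60 1.75 4.4 0 0.13; 60 1.75 4.4 0 0.13; 60 1.75 4.4 0 0.13; 60 1.75 4.4 0 0.13; 60 1.75 4.4 0 0.13; 60 1.75 4.4 0 0.13; 60 1.75 4.4 0 0.13",
)

```text
time: 0.9
tcp_pos: [0.3023, -0.2238, 0.2223]
ee_rot: [[0.25, 0.968, 0.0], [0.968, -0.25, 0.0], [0.0, 0.0, -1.0]]
ft_force: [2.0, -0.6, 0.5]
grip_width: 0.053
gripper_force: 0.0
```

servo_tool(
  commands="60 1.75 4.4 0 0.13; 60 1.75 4.4 0 0.13; 60 1.75 4.4 0 0; 60 1.75 4.4 0 0; 60 1.75 4.4 0 0; 60 1.75 4.4 0 0; 60 1.75 4.4 0 0; 60 0 0 0 0",
)

```text
time: 1.7
tcp_pos: [0.425, 0.087, 0.2213]
ee_rot: [[-0.01, 1.0, -0.002], [1.0, 0.01, 0.001], [0.001, -0.002, -1.0]]
ft_force: [0.2, -1.3, 0.4]
grip_width: 0.0523
gripper_force: 0.0
```

servo_tool(
  commands="60 1.1 3.25 -2 0; 60 1.1 3.25 -2 0; 60 1.15 3.25 -2 0; 60 0 0 -2.6 0; 60 0 0 0 0",
)

```text
time: 2.2
tcp_pos: [0.4562, 0.1791, 0.1321]
ee_rot: [[-0.004, 1.0, -0.008], [1.0, 0.004, -0.003], [-0.003, -0.008, -1.0]]
ft_force: [0.0, -0.0, -0.4]
grip_width: 0.0528
gripper_force: 0.0
```

```bash
python3 - <<'E'
from h import *
t=cap('top','t1.png');s=cap('side','s1.png')
c=lambda i,x,y,w,h,k: cv2.resize(i[y:y+h,x:x+w,::-1],None,fx=k,fy=k,interpolation=cv2.INTER_CUBIC)
cv2.imwrite('pics/z2.png',np.hstack([c(t,160,190,66,100,6),c(s,195,230,66,100,6)]))
st=r.sense();print(st['tcp_pos'],proj('side',st['tcp_pos']),proj('top',st['tcp_pos']))
E
```

```text
[0.45792118 0.17896812 0.13662731] [[229.02630052 276.57992893]] [[203.72242614 227.21436733]]
```

View pics/z2.png

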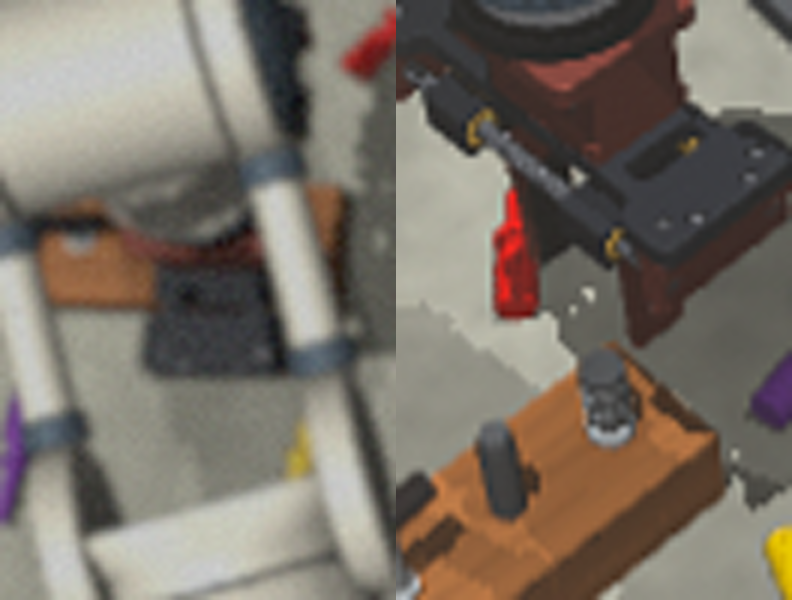

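The side view shows the open fingers straddling above the pin (finger tip near (645,340), pin top (605,360)), consistent with the projected TCP. I descend now.

servo_tool(
  commands="60 0.1 0.5 -2 0; 60 0 0 -2 0; 60 0 0 -2 0; 60 0 0 -2 0; 60 0 0 0 0; 60 0 0 0 0",
)

```text
time: 2.9
tcp_pos: [0.46, 0.1844, 0.0586]
ee_rot: [[-0.002, 1.0, 0.002], [1.0, 0.002, 0.001], [0.001, 0.002, -1.0]]
ft_force: [-0.7, 0.9, 0.4]
grip_width: 0.0525
gripper_force: 0.0
```

```bash
python3 - <<'E'
from h import *
s=cap('side','s2.png')
cv2.imwrite('pics/z3.png',cv2.resize(s[240:330,180:270,::-1],None,fx=6,fy=6,interpolation=cv2.INTER_CUBIC))
st=r.sense();print(st['tcp_pos'],proj('side',st['tcp_pos']),st['ft_force'])
E
```

```text
[0.46033512 0.18463086 0.05900569] [[229.6996679  296.64949767]] [0.74164077 0.22921175 0.15907899]
```

View pics/z3.png

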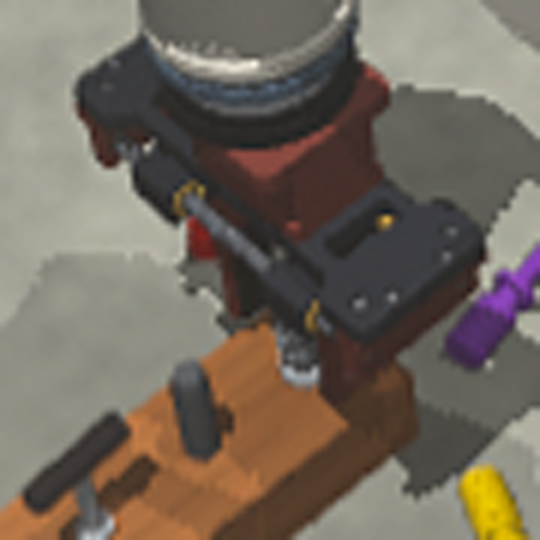

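The fingers straddle the pin (collar at (300,372)) and clear the drift. I close on it.

servo_tool(
  commands="60 0 0 -0.3 0; 60 0 0 0 0; 0 0 0 0 0; 0 0 0 0 0; 0 0 0 0 0; 0 0 0 0 0; 0 0 0 0 0",
)

```text
time: 3.65
tcp_pos: [0.4592, 0.1849, 0.0536]
ee_rot: [[-0.003, 1.0, -0.0], [1.0, 0.003, -0.0], [-0.0, -0.0, -1.0]]
ft_force: [0.3, -0.1, 0.4]
grip_width: 0.0195
gripper_force: 30.0
```

servo_tool(
  commands="0 0 0 2 0; 0 0 0 4 0; 0 0 0 3 0; 0 1.2 -3.2 0 0; 0 1.75 -4 0 -0.05; 0 1.75 -4 0 -0.05; 0 1.75 -4 0 -0.05; 0 0 0 0 0",
)

```text
time: 4.45
tcp_pos: [0.5248, 0.0284, 0.143]
ee_rot: [[0.153, 0.988, -0.0], [0.988, -0.153, -0.002], [-0.002, -0.0, -1.0]]
ft_force: [-1.6, -0.2, -0.3]
grip_width: 0.0196
gripper_force: 30.0
```

servo_tool(
  commands="0 1.75 -4 0 0; 0 1.75 -4 0 0; 0 1 -2 0 0; 0 1 -2 0 0; 0 0 0 -2 0; 0 0 0 0 0; 0 0 0 0 0",
)

```text
time: 5.15
tcp_pos: [0.5782, -0.0864, 0.1231]
ee_rot: [[0.146, 0.989, -0.002], [0.989, -0.146, 0.001], [0.0, -0.002, -1.0]]
ft_force: [0.4, 0.1, -0.1]
grip_width: 0.0197
gripper_force: 30.0
```

```bash
python3 - <<'E'
from h import *
t=cap('top','t3.png');s=cap('side','s3.png')
cv2.imwrite('pics/z4.png',np.hstack([cv2.resize(s[150:270,235:315,::-1],None,fx=5,fy=5,interpolation=cv2.INTER_CUBIC),cv2.resize(t[120:240,250:330,::-1],None,fx=5,fy=5,interpolation=cv2.INTER_CUBIC)]))
st=r.sense();print(st['tcp_pos'],st['ft_force'],st['time'])
E
```

```text
[ 0.57886897 -0.08643692  0.12449908] [0.03664032 0.17100883 0.40019363] 5.25
```

View pics/z4.png

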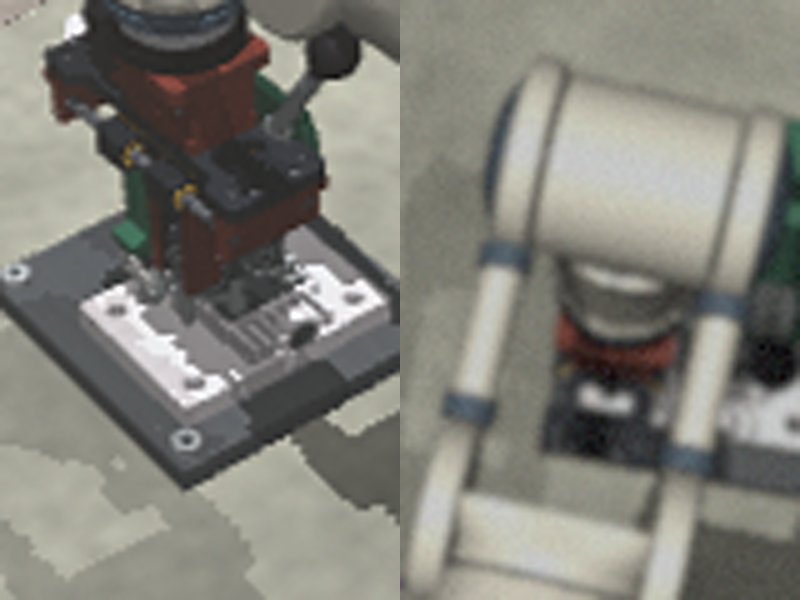

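```bash
python3 - <<'E'
from h import *
np.set_printoptions(precision=3,suppress=True)
c=lambda X:[(proj('side',X)[0]-[235,150])*5+2, (proj('top',X)[0]-[250,120])*5+[402,2]]
print('hole',c([.578,-.0875,.036]))
for z in(.075,.08,.085,.115):print(z,c([.5785,-.0865,z]))
f=lambda u,v,z:atz('top',250+(u-400)/5,120+v/5,z)
for z in(.3,.35,.4,.45):print(z,f(785,190,z),f(690,460,z),f(500,130,z))
E
```

```text
hole [array([194.039, 379.817]), array([609.1  , 392.903])]
0.075 [array([190.344, 333.853]), array([609.463, 378.853])]
0.08 [array([190.088, 327.766]), array([609.708, 377.097])]
0.085 [array([189.83 , 321.646]), array([609.955, 375.329])]
0.115 [array([188.257, 284.234]), array([611.475, 364.449])]
0.3 [ 0.634 -0.176  0.3  ] [ 0.482 -0.125  0.3  ] [ 0.664 -0.018  0.3  ]
0.35 [ 0.618 -0.17   0.35 ] [ 0.472 -0.122  0.35 ] [ 0.646 -0.02   0.35 ]
0.4 [ 0.601 -0.164  0.4  ] [ 0.463 -0.119  0.4  ] [ 0.628 -0.021  0.4  ]
0.45 [ 0.585 -0.159  0.45 ] [ 0.453 -0.115  0.45 ] [ 0.61  -0.023  0.45 ]
```

```bash
python3 - <<'E'
from h import *
s=cv2.imread('pics/s3.png')
cv2.imwrite('pics/z5.png',np.hstack([cv2.resize(s[190:235,250:300],None,fx=10,fy=10,interpolation=cv2.INTER_CUBIC)[:,:500],cv2.resize(s[100:250,250:350],None,fx=3,fy=3,interpolation=cv2.INTER_CUBIC)]))
E
```

```text
(no output)
```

View pics/z5.png

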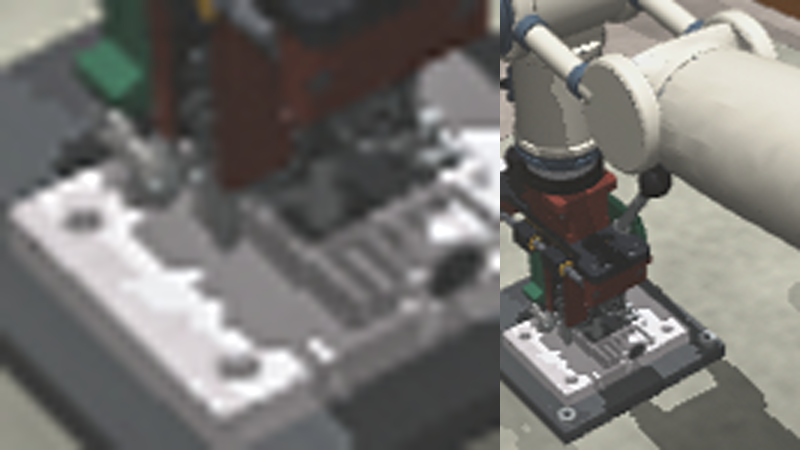

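The side view shows the pin's nose at (232,248) standing upright above the hole at (238,363), where the model predicts them to be. Before descending I check that the wrist clears the knob.

```bash
python3 - <<'E'
from h import *
np.set_printoptions(precision=3,suppress=True)
c=lambda X:((proj('side',X)[0]-[250,100])*3+[500,0]).round()
for z in(.25,.3,.35,.4,.45,.5): print(z,'wrist L',c(atz('top',270,146,z)),'wrist R',c(atz('top',327,158,z)),'yokeL',c(atz('top',258,232,z)),'yokeR',c(atz('top',308,215,z)),'rodtop',c(atz('top',270.5,170,z)))
s=r.sense();print(s['joints'])
E
```

```text
0.25 wrist L [429. 195.] wrist R [580. 134.] yokeL [606. 337.] yokeR [672. 232.] rodtop [484. 227.]
0.3 wrist L [437. 157.] wrist R [587.  98.] yokeL [614. 293.] yokeR [679. 192.] rodtop [493. 187.]
0.35 wrist L [446. 116.] wrist R [594.  60.] yokeL [623. 245.] yokeR [687. 150.] rodtop [502. 145.]
0.4 wrist L [456.  72.] wrist R [602.  18.] yokeL [632. 194.] yokeR [695. 103.] rodtop [511.  99.]
0.45 wrist L [467.  24.] wrist R [611. -27.] yokeL [643. 138.] yokeR [704.  53.] rodtop [522.  49.]
0.5 wrist L [478. -29.] wrist R [621. -77.] yokeL [654.  77.] yokeR [713.  -2.] rodtop [533.  -5.]
[-0.206  0.053  1.444  0.     1.644 -0.06 ]
```

```bash
python3 - <<'E'
from h import *
t=cv2.imread('pics/t3.png');s=cv2.imread('pics/s3.png')
cv2.imwrite('pics/z6.png',np.hstack([cv2.resize(t[120:300,230:380],(400,480)),cv2.resize(s[20:230,225:400],(400,480))]))
E
```

```text
(no output)
```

View pics/z6.png

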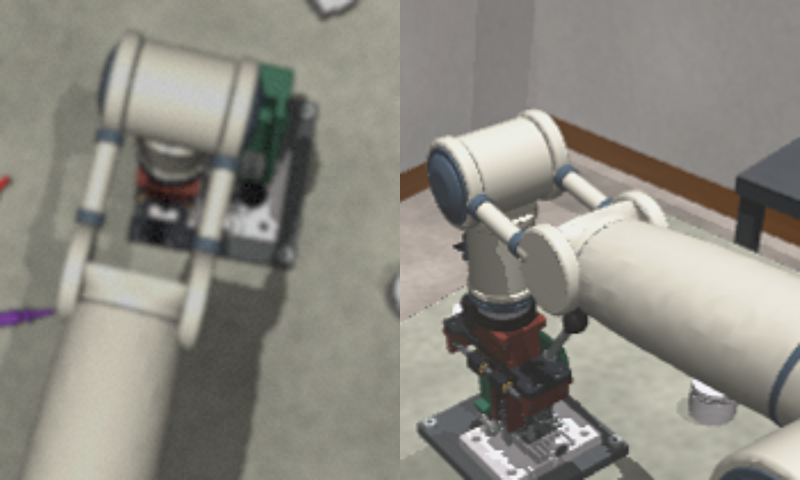

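The wrist is at about z 0.47 (end at (455,185) in the side part), well clear of the ball. I descend.

servo_tool(
  commands="0 -0.05 -0.05 -2 0; 0 0 0 -2 0; 0 0 0 -0.6 0; 0 0 0 -0.6 0; 0 0 0 -0.4 0; 0 0 0 -0.4 0; 0 0 0 0 0",
)

```text
time: 5.95
tcp_pos: [0.5782, -0.0877, 0.0636]
ee_rot: [[0.147, 0.989, -0.0], [0.989, -0.147, -0.0], [-0.0, -0.0, -1.0]]
ft_force: [-0.5, -1.1, -1.3]
grip_width: 0.0194
gripper_force: 30.0
```

servo_tool(
  commands="0 0 0 -0.5 0; 0 0 0 -0.5 0; 0 0 0 -0.4 0; 0 0 0 -0.3 0; 0 0 0 -0.2 0; 0 0 0 0 0",
)

```text
time: 6.55
tcp_pos: [0.5782, -0.0877, 0.0447]
ee_rot: [[0.146, 0.989, -0.0], [0.989, -0.146, -0.0], [-0.0, -0.0, -1.0]]
ft_force: [-2.4, -1.9, 0.5]
grip_width: 0.0195
gripper_force: 30.0
```

servo_tool(
  commands="0 0 0 -0.1 0; 0 0 0 -0.1 0; 0 0 0 0 0; 0 0 0 0 0",
)

```text
time: 6.95
tcp_pos: [0.5783, -0.0877, 0.0446]
ee_rot: [[0.146, 0.989, 0.001], [0.989, -0.146, -0.0], [-0.0, 0.001, -1.0]]
ft_force: [-6.2, -0.6, 9.3]
grip_width: 0.0197
gripper_force: 30.0
```

servo_tool(
  commands="0 0 0 -0.1 0; 0 0 0 -0.1 0; 0 0 0 0 0",
)

```text
time: 7.25
tcp_pos: [0.5783, -0.0877, 0.0445]
ee_rot: [[0.146, 0.989, 0.001], [0.989, -0.146, -0.0], [-0.0, 0.001, -1.0]]
ft_force: [-11.0, 0.4, 18.0]
grip_width: 0.0193
gripper_force: 30.0
```

servo_tool(
  commands="0 0.1 0 0.3 0; 50 0 0 0 0; 50 0 0 0 0; 50 0 0 0 0; 50 0 0 1 0; 50 0 0 2.5 0; 50 0 0 3 0; 50 0 0 0 0",
)

```text
time: 8.05
tcp_pos: [0.5818, -0.0881, 0.1148]
ee_rot: [[0.146, 0.989, 0.009], [0.989, -0.146, -0.002], [-0.0, 0.009, -1.0]]
ft_force: [1.4, 0.3, 0.7]
grip_width: 0.044
gripper_force: 0.0
```

```bash
python3 - <<'E'
from h import *
np.set_printoptions(precision=4,suppress=True)
s=cap('side','s4.png')
cv2.imwrite('pics/z7.png',cv2.resize(s[150:250,235:325,::-1],None,fx=6,fy=6,interpolation=cv2.INTER_CUBIC))
c=lambda X:(proj('side',X)[0]-[235,150])*6+2.5
print([c([.578,-.0875,z]) for z in(.036,.041,.049,.079)],c([.582,-.091,.036]),r.sense()['tcp_pos'])
E
```

```text
[array([232.9469, 455.8807]), array([232.6576, 448.8666]), array([232.1916, 437.5683]), array([230.4087, 394.3516])] [232.2877 448.537 ] [ 0.5809 -0.0879  0.1122]
```

View pics/z7.png

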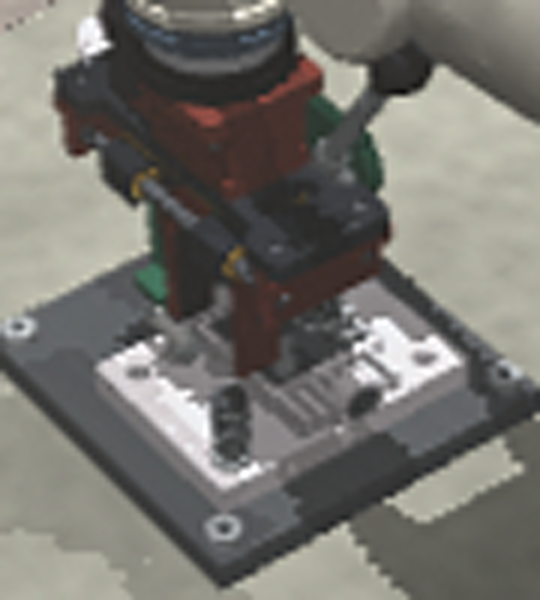

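The pin stands upright with its top at (228,390), where the model puts a fully seated pin. Now I rise, turn and go above the ball.

servo_tool(
  commands="50 0 0 4.5 0; 50 0 0 4.5 0; 80 0 0 4.5 -0.143; 80 0 0 4.5 -0.143; 80 0 0 1 -0.143; 80 0 -1.8 0 -0.143; 80 -0.7 -1.8 0 -0.143; 80 -0.8 -1.8 0 -0.143",
)

```text
time: 8.9
tcp_pos: [0.5642, -0.1421, 0.2972]
ee_rot: [[0.847, 0.532, -0.002], [0.532, -0.847, 0.001], [-0.001, -0.001, -1.0]]
ft_force: [-1.3, -1.3, -0.6]
grip_width: 0.0703
gripper_force: 0.0
```

servo_tool(
  commands="80 -0.8 -1.8 0 -0.143; 80 -0.8 -1.5 0 -0.143; 80 0 0 0 -0.143; 80 0 0 0 -0.143; 80 0 0 0 -0.143; 80 0 0 0 0; 80 0 0 0 0",
)

```text
time: 9.6
tcp_pos: [0.5482, -0.1746, 0.2978]
ee_rot: [[0.989, -0.145, -0.001], [-0.145, -0.989, 0.001], [-0.001, -0.0, -1.0]]
ft_force: [0.2, -0.8, -0.6]
grip_width: 0.0703
gripper_force: 0.0
```

```bash
python3 - <<'E'
from h import *
np.set_printoptions(precision=4,suppress=True)
for i in range(6):
    s=cap('side','s5.png');st=r.sense();print(st['tcp_pos'],st['joints'],st['time'])
E
```

```text
[ 0.5482 -0.1746  0.298 ] [-0.3675  0.0544  1.1347  0.0001  1.9534  1.349 ] 9.65
[ 0.5482 -0.1746  0.2982] [-0.3675  0.0543  1.1345  0.      1.9534  1.3496] 9.7
[ 0.5483 -0.1746  0.2983] [-0.3674  0.0542  1.1343  0.      1.9535  1.3502] 9.75
[ 0.5482 -0.1746  0.2984] [-0.3675  0.0541  1.1342 -0.      1.9535  1.3507] 9.8
[ 0.5482 -0.1746  0.2985] [-0.3674  0.0541  1.1342  0.      1.9536  1.3512] 9.85
[ 0.5483 -0.1746  0.2986] [-0.3675  0.054   1.1341  0.      1.9535  1.3514] 9.9
```

servo_tool(
  commands="80 0.15 0 -2.2 0; 80 0 0 -2.2 0; 80 0 0 -2.2 0; 80 0 0 0 0; 0 0 0 0 0; 0 0 0 0 0; 0 0 0 0 0; 0 0 0 0 0",
)

```text
time: 10.7
tcp_pos: [0.5501, -0.1748, 0.2339]
ee_rot: [[0.989, -0.149, 0.002], [-0.149, -0.989, -0.001], [0.002, 0.0, -1.0]]
ft_force: [0.4, 0.8, -0.9]
grip_width: 0.0412
gripper_force: 0.0
```

servo_tool(
  commands="0 0 0 0 0",
)

```text
time: 10.8
tcp_pos: [0.5499, -0.1747, 0.2333]
ee_rot: [[0.989, -0.149, 0.001], [-0.149, -0.989, -0.0], [0.001, 0.0, -1.0]]
ft_force: [-0.8, 0.2, 0.4]
grip_width: 0.0335
gripper_force: 0.0
```

```bash
python3 - <<'E'
from h import *
t=cap('top','t6.png');s=cap('side','s6.png')
cv2.imwrite('pics/z8.png',np.hstack([cv2.resize(s[80:230,235:335,::-1],(400,600),interpolation=cv2.INTER_CUBIC),cv2.resize(t[120:240,270:350,::-1],(400,600),interpolation=cv2.INTER_CUBIC)]))
E
```

```text
(no output)
```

View pics/z8.png

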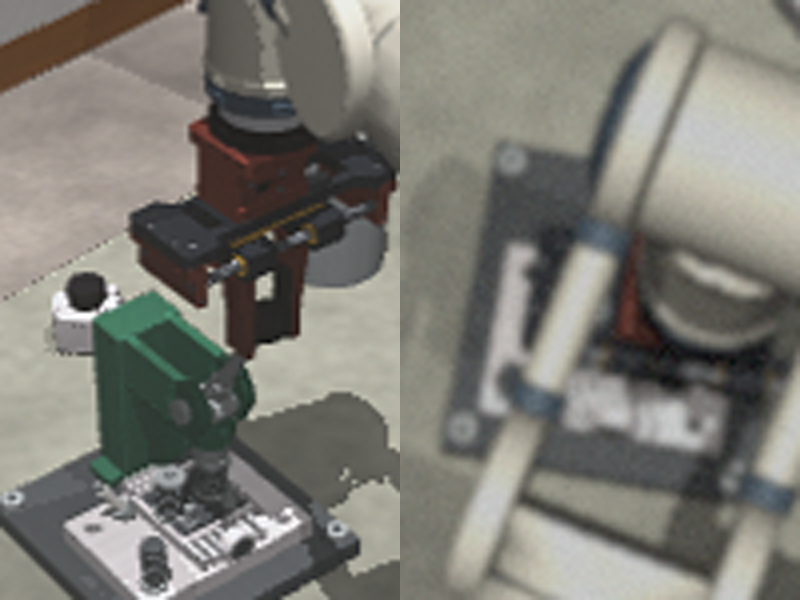

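The ball is between the fingers (hidden by them at (265,310)), and the pin still stands home at (153,562). I finish closing and work out the arc.

servo_tool(
  commands="0 0 0 0 0; 0 0 0 0 0; 0 0 0 0 0",
)

```text
time: 11.2
tcp_pos: [0.55, -0.1742, 0.2332]
ee_rot: [[0.989, -0.148, 0.001], [-0.148, -0.989, 0.0], [0.001, -0.001, -1.0]]
ft_force: [0.7, 3.7, 3.9]
grip_width: 0.0303
gripper_force: 30.0
```

```bash
python3 - <<'E'
from h import *
np.set_printoptions(precision=2,suppress=True)
for d in (29.6,):
    a=np.radians(np.linspace(d,90,17));P=np.c_[-.9888*12.5*np.sin(a),.1494*12.5*np.sin(a),12.5*np.cos(a)];print(np.diff(P,axis=0));print(P[-1]/100+[.611,-.1837,.126])
s=r.sense();print(s['tcp_pos'],s['ft_force'],s['grip_width'],s['gripper_force'])
E
```

```text
[[-0.69  0.1  -0.43]
 [-0.66  0.1  -0.48]
 [-0.63  0.1  -0.52]
 [-0.6   0.09 -0.56]
 [-0.56  0.08 -0.6 ]
 [-0.52  0.08 -0.63]
 [-0.48  0.07 -0.67]
 [-0.43  0.07 -0.7 ]
 [-0.39  0.06 -0.72]
 [-0.34  0.05 -0.75]
 [-0.29  0.04 -0.77]
 [-0.24  0.04 -0.79]
 [-0.19  0.03 -0.8 ]
 [-0.13  0.02 -0.81]
 [-0.08  0.01 -0.82]
 [-0.03  0.   -0.82]]
[ 0.49 -0.17  0.13]
[ 0.55 -0.17  0.23] [0.7  3.65 3.89] 0.03025010227934884 30.000655353069305
```

servo_tool(
  commands="0 -0.35 0.05 -0.2 0; 0 -0.35 0.05 -0.22 0; 0 -0.33 0.05 -0.24 0; 0 -0.33 0.05 -0.24 0; 0 -0.31 0.05 -0.26 0; 0 -0.31 0.05 -0.26 0; 0 0 0 0 0",
)

```text
time: 11.9
tcp_pos: [0.5306, -0.1713, 0.2195]
ee_rot: [[0.989, -0.148, 0.004], [-0.148, -0.989, -0.0], [0.004, -0.0, -1.0]]
ft_force: [2.6, 4.0, 5.9]
grip_width: 0.0307
gripper_force: 30.0
```

servo_tool(
  commands="0 -0.6 0.09 -0.56 0; 0 -0.56 0.08 -0.6 0; 0 -0.52 0.08 -0.63 0; 0 -0.48 0.07 -0.67 0; 0 -0.43 0.07 -0.7 0; 0 0 0 0 0",
)

```text
time: 12.5
tcp_pos: [0.504, -0.1673, 0.1881]
ee_rot: [[0.989, -0.148, 0.002], [-0.148, -0.989, 0.0], [0.002, -0.0, -1.0]]
ft_force: [0.0, 5.5, 6.9]
grip_width: 0.0308
gripper_force: 30.0
```

servo_tool(
  commands="0 -0.39 0.06 -0.72 0; 0 -0.34 0.05 -0.75 0; 0 -0.29 0.04 -0.77 0; 0 -0.24 0.04 -0.79 0; 0 -0.19 0.03 -0.8 0; 0 -0.13 0.02 -0.8 0; 0 0 0 0 0",
)

```text
time: 13.2
tcp_pos: [0.4882, -0.1648, 0.1414]
ee_rot: [[0.989, -0.148, 0.002], [-0.148, -0.989, 0.0], [0.001, -0.001, -1.0]]
ft_force: [1.2, 4.0, 6.0]
grip_width: 0.0307
gripper_force: 30.0
```

servo_tool(
  commands="0 -0.08 0.01 -0.7 0; 0 -0.04 0 -0.6 0; 0 0 0 -0.2 0; 0 0 0 0 0; 0 0 0 0 0",
)

```text
time: 13.7
tcp_pos: [0.4871, -0.1647, 0.127]
ee_rot: [[0.989, -0.148, 0.001], [-0.148, -0.989, 0.001], [0.001, -0.001, -1.0]]
ft_force: [-2.0, 6.4, 9.1]
grip_width: 0.031
gripper_force: 30.0
```

```bash
python3 - <<'E'
from h import *
np.set_printoptions(precision=4,suppress=True)
Q=[]
for i in range(10):
    imaging.capture('side');s=r.sense();Q.append(np.r_[s['tcp_pos'],s['ft_force'],s['grip_width']])
Q=np.array(Q);print(Q.mean(0),Q.std(0),s['time'])
p=Q.mean(0)[:3]-[.611,-.1837,.126];f=p@[-.9888,.1494,0];print('fwd',f,'z',p[2],np.hypot(f,p[2]),np.degrees(np.arctan2(f,p[2])))
E
```

```text
[ 0.4871 -0.1647  0.127  -1.8296  5.6718  8.846   0.0306] [0.     0.     0.     0.6798 0.3651 0.4318 0.0002] 14.2
fwd 0.12532112664916412 z 0.0009722759316228013 0.1253248981850895 89.55549242778231
```

servo_tool(
  commands="0 0 0 -0.1 0; 0 0 0 -0.1 0; 0 0 0 0 0; 0 0 0 0 0; 0 0 0 0 0",
)

```text
time: 14.7
tcp_pos: [0.4871, -0.1647, 0.1255]
ee_rot: [[0.989, -0.148, 0.002], [-0.148, -0.989, 0.0], [0.002, -0.001, -1.0]]
ft_force: [-3.1, 6.6, 12.0]
grip_width: 0.0307
gripper_force: 30.0
```

```bash
python3 - <<'E'
from h import *
s=r.sense();print(s['tcp_pos'],s['ft_force'],s['grip_width'],s['gripper_force'],s['time'])
print(r.sign_off())
E
```

```text
[ 0.48711744 -0.16467138  0.12549742] [-3.07540708  6.64480736 11.97502561] 0.03068371722449463 30.00166654586792 14.7
the job is handed in; nothing more can be done
None
```

I handed the job in at 14.7 s: the pin is home in the near-left hole, confirmed by contact force and the side view, and the ball lever is pulled over and held level to within about 1–2° by arm position (not seen, as the fingers hid the ball).

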